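Clamp the forming stake with the quick-release lever

TASK

On the jeweller's bench stand two alike steel stake holders with quick-release clamps, both slack. On the one that carries the mushroom-headed stake, take up the slack by turning the arm nut (press its arm down as far as it goes), so that the cam lever on the opposite side meets firm resistance, and then close that lever fully so that it stays shut. Leave the empty holder alone.

Things in the scene. Friction and masses are not known exactly. Their poses are not given: they have to be found in the camera images.
- holder: The holder to clamp, fixed: dark steel base plate 120 x 100 x 12 mm, block 60 x 60 mm on it, top at 85 mm, with a steel mushroom-headed stake in it (head 54 mm wide, top 134 mm above the bench). Origin: centre of the underside, on the bench; z up. In its frame (used below) the clamp's axis runs along y, 60 mm up: arm nut on the -y side, cam lever on the +y side. Yaw within 20 degrees.
- nut (a joint): Arm nut: steel arm 10 mm thick, 99 mm long with its black 18 mm ball end, turning in the upright plane y = -72 mm about x = 0, z = 60 mm. Rad: the arm points to +x and rises (0.873 - value) above level: 0 is 50 degrees up (slack), 0.95, just below level, its stop (tight). Stiff (0.22 N m: 4.5 N down, 50 mm out) and stays where left. It draws the lever's pivot in 5 mm per rad.
- lever (a joint): Cam lever: upright steel blade 8 mm thick, 18 mm high (paddle end 10 x 22), centred 60 mm up, 95 mm long from its upright pivot at x = 0, y = 54 mm (49 nut tight). Rad: 0 = open, points to +y; swings level to 1.57, its stop: closed, points to -x. Weakly sprung open: nut slack, it swings back; nut tight, the cam bites from 0.6 rad, needs about 5 N at the paddle and then holds.
- spare: The other holder: the same in every part and size, but empty, with only a dark 27 mm hole in the block's top. Origin: centre of the underside, on the bench. Leave it alone.
Things that resemble listed ones, but are neither listed nor needed, are in the scene too. What is shaped like the holder but blue is not meant.

How it is judged:
By the outcome, as a careful person would: the job done as asked, in the order asked, and still so for the second after the job is handed in, with the robot touching nothing.
It also fails if it takes over 46 s, if anything falls off the work surface, if the arm or the gripper's body presses on something with over 40 N, if the wrist force passes 120 N, or if a joint passes its speed limit or range.

ROBOT

A 6-joint arm with a two-finger parallel gripper is mounted at the origin on the work surface. World frame = base frame: x ahead of the robot, y to its left, z up, the work surface at z = 0. Lengths are in m, angles in degrees, forces in N, time in s.
With the tool pointing down it reaches from about 0.4 to 0.825 m from the base axis. Payload 7 kg.
Tool frame: the origin (TCP) lies midway between the tips of the shut fingers; the grasp point (between the pads) lies 19 mm behind it; z points along the fingers, y is the direction in which the jaws open and shut (so a half turn about z gives the same grasp; the last joint's range is limited). The gripper opens to 88 mm and grips with 3 to 60 N. Pads are 19 mm wide; open, the fingers measure 130 mm over their backs; the gripper's body (78 mm by 193 mm) begins 47 mm behind the grasp point.
Start: joints at [-55.972, 20.546, 0.682, 0, -70.136, -16.507], TCP at [0.203, -0.644, 0.197] pointing down, gripper open.
Joint ranges: [-176.03, 176.03], [-82.01, 121.73], [-58.28, 71.71], [-173.87, 95.51], [-174.79, -0.11], [-173.66, 173.66]. Speed limits (degrees/s): [136.94, 136.94, 172.46, 180, 180, 180].

INTERFACE

Orientations are given as a 3x3 rotation matrix whose columns are the frame's x, y, z axes.
In Python, from rig import robot gives the robot as it stands. Calls block until the motion is done:
- robot.goto(position, orientation): joint-space move of the TCP to a pose.
- robot.servo_line(position, ori=None, speed=0.15): straight line of the TCP; ori=None keeps the orientation; speed is the mean speed in m/s.
- robot.movej(angles): joint-space move.
- robot.move_gripper(opening): opening from 0.0 (shut) to 1.0 (fully open); the grip force is fixed at half the most; returns when the fingers have stopped.
- robot.dwell(seconds).
- robot.ik(position, orientation): joint angles nearest the present ones, or None.
- robot.grab_frame(name): name is "scene" or "side" or "wrist"; returns (picture, depth): 480x640x3 uint8, red, green, blue; 480x640 float32, m along the optical axis (not along the pixel's ray), 0 where there is no reading.
- robot.camera_info(name): a dict with "vfov" (degrees; the focal length in pixels is half the picture's height over the tangent of half this angle, whatever the lens; pixels are square), "cx", "cy" (the principal point, pixels), "view" (4x4, takes a point from world to camera coordinates); the wrist camera has in their place "T_tool_cam" (4x4, takes a point from camera to tool coordinates, whose origin is the TCP and whose axes are the flange's). Camera axes: x right, y down, z forward; pixel columns grow to the right and rows downward; lengths in m; the calibration is good to about 2 mm. A picture is of the moment at which its call begins: read the wrist's pose just before it. camera_info takes no time and is no camera call.
A pose or a line that the arm cannot do raises robot.Unreachable and nothing moves.
- robot.job_done(): hands the job in, once; it reports no verdict.
Readings, each from a call of its own:
- robot.read_t(): time.
- robot.read_qpos(): joint angles.
- robot.read_qvel(): joint speeds.
- robot.read_effort(): joint torques, N m.
- robot.read_position(): TCP position.
- robot.read_tcp_rot(): TCP orientation.
- robot.read_force(): force on the tool from outside, world axes, zero at the start.
- robot.read_ft_torque(): the same for the moment, N m.
- robot.read_grip_width(): opening from 0.0 (shut) to 1.0 (fully open).
Only numpy, scipy, OpenCV 4.12 (cv2) and the standard library are available. Lean on these libraries where they do the work, as an engineer would, in place of code of your own. Each camera call takes 0.05 s, during which the arm holds its last target. There are 200 camera calls.

## Working session

There is one attempt and no reset: what is moved stays moved. The work goes in short steps, each a Python script; the robot and the scene stay as the last script left them, time stands still between calls to the robot, and variables do not carry over. Pictures are saved under pics/ and viewed, about 8 in all and at most 12, crops included, and the job is handed in when it is done.

```bash
ls; mkdir -p pics
python3 - <<'E'
from rig import robot
import cv2,numpy as np
for n in ("scene","side"):
    p,d=robot.grab_frame(n); cv2.imwrite(f"pics/{n}0.png",p[:,:,::-1]); np.save(f"pics/{n}0.npy",d)
    print(n,robot.camera_info(n),(d>0).mean())
print(robot.camera_info("wrist"),robot.read_t(),robot.read_tcp_rot())
E
```

```text
pics
scene {'vfov': 44.98084839512889, 'cx': 320.83258184729317, 'cy': 238.74706474055972, 'view': array([[-0.26863135,  0.96322688, -0.00558264,  0.16102335],
       [ 0.80242017,  0.22057071, -0.55450016, -0.3976062 ],
       [-0.5328781 , -0.15343575, -0.83216489,  1.62027934],
       [ 0.        ,  0.        ,  0.        ,  1.        ]])} 0.9962109375
side {'vfov': 55.12610043253733, 'cx': 319.7640374975478, 'cy': 240.27101919271047, 'view': array([[ 0.94481774, -0.32756171,  0.00477195, -0.50079669],
       [-0.15523889, -0.46050264, -0.87397838,  0.14824001],
       [ 0.28847935,  0.82500948, -0.48594138,  0.73960033],
       [ 0.        ,  0.        ,  0.        ,  1.        ]])} 0.9960026041666666
{'vfov': 65.97016787802445, 'cx': 321.08659990230666, 'cy': 243.47397694183684, 'T_tool_cam': array([[-3.78370523e-04, -9.55583298e-01, -2.94720914e-01,
         8.04010245e-02],
       [ 9.99999594e-01, -1.20612613e-04, -8.92759756e-04,
         6.95572121e-04],
       [ 8.17559253e-04, -2.94721132e-01,  9.55582956e-01,
        -1.88339765e-01],
       [ 0.00000000e+00,  0.00000000e+00,  0.00000000e+00,
         1.00000000e+00]])} 0.1 [[-9.53636992e-01 -3.00958688e-01 -5.96970237e-04]
 [-3.00959237e-01  9.53636045e-01  1.35365027e-03]
 [ 1.61899526e-04  1.47055468e-03 -9.99998906e-01]]
```

View pics/scene0.png

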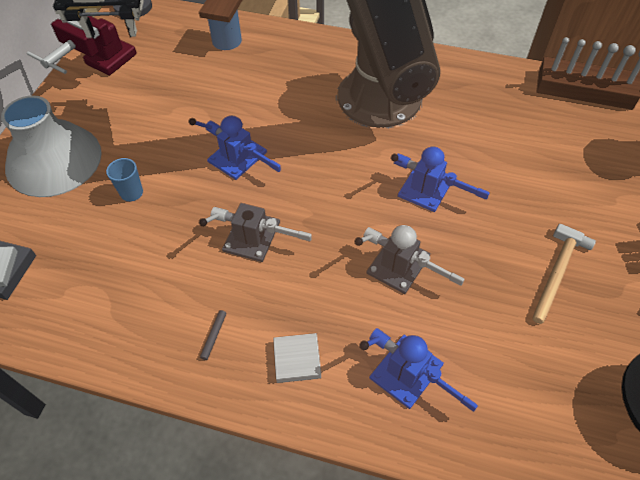

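View pics/side0.png

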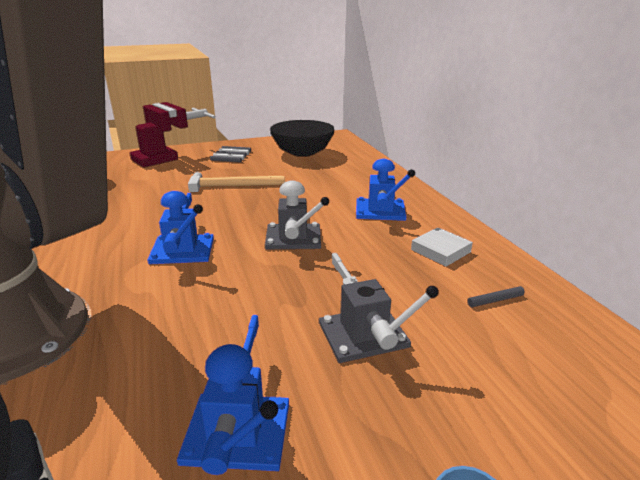

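Scene: the mushroom-headed steel holder is at about (403,258), its lever end at (460,281), ball at (358,241). The spare is at (250,232) and the blue ones don't count. Side view: the target is at (292,215), ball at (325,201).

```bash
cat > h.py <<'E'
import numpy as np,cv2
from rig import robot
def cloud(n,d,T=None):
    c=robot.camera_info(n); f=240/np.tan(np.radians(c["vfov"]/2))
    v,u=np.mgrid[:480,:640]
    P=np.stack([(u-c["cx"])/f*d,(v-c["cy"])/f*d,d],-1)
    M=np.linalg.inv(c["view"]) if T is None else T@c["T_tool_cam"]
    return P@M[:3,:3].T+M[:3,3]
E
python3 - <<'E'
from h import *
S={}
for n in("scene","side"):
    im=cv2.imread(f"pics/{n}0.png").astype(int); d=np.load(f"pics/{n}0.npy"); P=cloud(n,d)
    S[n]=(im,P,d>0)
im,P,ok=S["scene"]; h=P[237,403]; print("head px",h)
for n,(im,P,ok) in S.items():
    sat=im.max(-1)-im.min(-1); steel=ok&(sat<30)
    near=np.hypot(P[...,0]-h[0],P[...,1]-h[1])<.175
    z=P[...,2]
    m=near&steel&(z>.115)&(np.hypot(P[...,0]-h[0],P[...,1]-h[1])<.045)
    Q=P[m]; A=np.c_[2*Q,np.ones(len(Q))]; print(n,"head n",m.sum(),Q.min(0),Q.max(0))
    m=near&steel&(z>.007)&(z<.017); Q=P[m]
    r=cv2.minAreaRect((Q[:,:2]*1000).astype(np.float32)); print(n,"plate",m.sum(),r)
    m=near&steel&(z>.064)&(z<.073)&(np.hypot(P[...,0]-h[0],P[...,1]-h[1])>.07); Q=P[m]
    print(n,"lever/arm top",len(Q)); print(np.round(Q[::max(1,len(Q)//12)],3))
    m=near&(im.max(-1)<45)&(z>.1); Q=P[m]; print(n,"ball",len(Q),Q.mean(0) if len(Q) else None)
E
```

```text
head px [0.53673514 0.16009688 0.12987382]
scene head n 414 [0.50295903 0.1350094  0.11512335] [0.55137087 0.1859104  0.13655052]
scene plate 827 ((526.0028076171875, 160.1461181640625), (98.61009216308594, 121.0634536743164), 72.86029815673828)
scene lever/arm top 195
[[0.494 0.077 0.071]
 [0.498 0.098 0.073]
 [0.507 0.078 0.067]
 [0.545 0.231 0.07 ]
 [0.551 0.239 0.071]
 [0.554 0.25  0.072]
 [0.556 0.257 0.07 ]
 [0.557 0.268 0.069]
 [0.561 0.27  0.068]
 [0.566 0.273 0.07 ]
 [0.564 0.29  0.069]
 [0.569 0.286 0.068]
 [0.57  0.299 0.067]]
scene ball 1 [0.571158   0.07725591 0.12053147]
side head n 274 [0.4955547  0.12717275 0.11500049] [0.54466965 0.175058   0.13357898]
side plate 791 ((521.6608276367188, 155.85147094726562), (102.1554183959961, 118.33375549316406), 72.3210220336914)
side lever/arm top 113
[[0.499 0.101 0.072]
 [0.493 0.097 0.071]
 [0.492 0.101 0.067]
 [0.511 0.085 0.071]
 [0.498 0.084 0.072]
 [0.489 0.098 0.064]
 [0.506 0.082 0.069]
 [0.496 0.076 0.071]
 [0.488 0.078 0.069]
 [0.505 0.072 0.07 ]
 [0.497 0.072 0.069]
 [0.489 0.075 0.066]
 [0.507 0.072 0.065]]
side ball 37 [0.56197792 0.06407412 0.12333882]
```

```bash
cat >> h.py <<'E'
C=np.array([.524,.158]); yaw=np.radians(-18)
X=np.array([np.cos(yaw),np.sin(yaw),0]); Y=np.array([-X[1],X[0],0]); Zd=np.array([0,0,-1.])
def W(x,y,z): return np.array([*C,0])+X*x/1000+Y*y/1000+np.array([0,0,z/1000])
def ori(ty): return np.column_stack([np.cross(ty,Zd),ty,Zd])
def bestgoto(p,ty):
    q0=np.array(robot.read_qpos()); c=[(np.abs(np.array(q)-q0).max(),s) for s in(1,-1) if (q:=robot.ik(p,ori(s*ty))) is not None]
    s=min(c)[1]; robot.goto(p,ori(s*ty)); return s
def tp():
    T=np.eye(4);T[:3,:3]=robot.read_tcp_rot();T[:3,3]=robot.read_position();return T
E
python3 - <<'E'
from h import *
for n in("scene","side"):
    P=cloud(n,np.load(f"pics/{n}0.npy")); q=P-np.array([*C,0]); x=q@X*1000;y=q@Y*1000;z=P[...,2]*1000
    for nm,b in dict(nut=(-35,175,-125,-32),lev=(-125,75,-30,270)).items():
        m=(z>105)&(z<250)&(x>b[0])&(x<b[1])&(y>b[2])&(y<b[3])
        print(n,nm,m.sum(),np.c_[x,y,z][[]] if 0 else (np.round([(k[m].min(),k[m].max()) for k in(x,y,z)]) if m.any() else ''))
p=W(70,-76,200)
print(p); print(bestgoto(p,X)); robot.move_gripper(0)
T=tp(); im,d=robot.grab_frame("wrist"); cv2.imwrite("pics/w1.png",im[:,:,::-1]); np.save("pics/w1.npy",d);np.save("pics/w1T.npy",T)
print(robot.read_position(),robot.read_force(),robot.read_t(),robot.read_grip_width(),robot.read_qpos())
E
```

```text
scene nut 70 [[ 41.  76.]
 [-77. -61.]
 [105. 133.]]
scene lev 454 [[-23.  27.]
 [-24.  29.]
 [111. 137.]]
side nut 106 [[ 40.  72.]
 [-81. -68.]
 [105. 129.]]
side lev 318 [[-29.  24.]
 [-29.  10.]
 [105. 134.]]
[0.56708866 0.06408852 0.2       ]
-1
[0.5670879  0.06408496 0.199991  ] [ 0.494067    0.82487243 -0.2142039 ] 4.375 0.0016941828199372917 [ 2.60852841e+01  1.06563527e+01 -1.24978657e+01 -6.00155812e-04
 -6.68457096e+01 -4.40860120e+01]
```

View pics/w1.png

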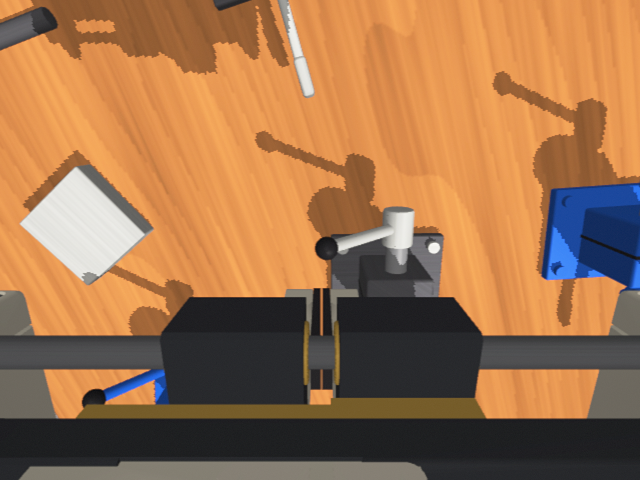

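Run:
```python
from h import *
d=np.load("pics/w1.npy");T=np.load("pics/w1T.npy");im=cv2.imread("pics/w1.png").astype(int)
P=cloud("wrist",d,T); t=(P-T[:3,3])@T[:3,:3]*1000
for a,b in((-60,-45),(-45,-30),(-30,-15),(-15,-5),(-5,5)):
    m=(d>0)&(t[...,2]>a)&(t[...,2]<b)&(abs(t[...,0])<60)
    print(a,b,m.sum(),[np.round(np.percentile(t[...,k][m],[0,5,50,95,100])) for k in(0,1)] if m.any() else '')
q=P-np.array([*C,0]);H=np.stack([q@X,q@Y,q[...,2]],-1)*1000
sl=(slice(230,265),slice(305,345)); m=(im[sl].max(-1)<60)&(H[sl][...,2]>100)
print("ball",m.sum(),H[sl][m].mean(0),H[sl][m].max(0),H[sl][m].min(0))
m=(im.max(-1)-im.min(-1)<30)&(H[...,2]>7)&(H[...,2]<17)&(np.hypot(H[...,0],H[...,1])<110)
print("plate pts",m.sum(),[np.round(np.percentile(H[m][:,k],[1,99])) for k in(0,1)])
```

```text
-60 -45 487 [array([ 4.,  6.,  9., 11., 11.]), array([-5., -5.,  0.,  7.,  7.])]
-45 -30 680 [array([ 9.,  9., 11., 11., 12.]), array([-15., -13.,   2.,  15.,  17.])]
-30 -15 4 [array([9., 9., 9., 9., 9.]), array([-3., -2.,  1.,  4.,  4.])]
-15 -5 0 
-5 5 0 
ball 390 [ 65.53745999 -72.54807447 129.09544336] [ 73.23260738 -62.72507249 388.332901  ] [  57.47817653 -155.54150849  119.25414431]
plate pts 2479 [array([-59.,  58.]), array([-49.,  16.])]
```

Run:
```python
from h import *
T=tp()
for n in("side","scene"):
    im,d=robot.grab_frame(n); P=cloud(n,d); t=(P-T[:3,3])@T[:3,:3]*1000
    for a,b in((-40,-30),(-30,-20),(-20,-10),(-10,-3),(-3,4)):
        m=(d>0)&(t[...,2]>a)&(t[...,2]<b)&(np.abs(t[...,:2]).max(-1)<40)
        print(n,a,b,m.sum(),[np.round(np.percentile(t[...,k][m],[0,5,95,100])) for k in(0,1)] if m.any() else '')
robot.servo_line(W(52,-75,155))
f0=np.array(robot.read_force()); print(f0)
n=0
for z in range(142,54,-3):
    robot.servo_line(W(52+10*min(1,(142-z)/70),-75,z),speed=.04)
    f=np.array(robot.read_force())-f0; print(z,np.round(f,1),round(robot.read_position()[2]*1000,1))
    if np.linalg.norm(f)>14: break
print(robot.read_t())
im,d=robot.grab_frame("side"); cv2.imwrite("pics/s2.png",cv2.resize(im[140:300,200:400,::-1],None,fx=3,fy=3))
```

```text
side -40 -30 87 [array([ 3.,  8., 13., 14.]), array([-14., -12.,  15.,  17.])]
side -30 -20 3 [array([7., 7., 9., 9.]), array([-5., -5.,  3.,  4.])]
side -20 -10 0 
side -10 -3 0 
side -3 4 0 
scene -40 -30 17 [array([-11., -11.,  -9.,  -7.]), array([-15., -15.,   5.,   8.])]
scene -30 -20 0 
scene -20 -10 0 
scene -10 -3 0 
scene -3 4 0 
[ 0.49565933 -0.22504615  1.13169687]
142 [-0.   0.3 -0.5] 141.9
139 [-0.7 -0.6 -1.9] 138.9
136 [-0.6  0.8 -0.7] 135.8
133 [-0.6  0.5 -1.2] 132.8
130 [-0.8  0.8 -0.3] 129.7
127 [ 0.5 -0.6 -1.3] 126.7
124 [-0.3 -0.  -1.5] 123.8
121 [-0.7  0.1 -0.9] 120.7
118 [-0.5 -0.1 -1.2] 117.8
115 [-0.5  0.7 -1.4] 114.8
112 [-0.9  0.7 -1.1] 111.8
109 [-0.5  0.4 -0.7] 108.7
106 [-1.1 -0.  -0.4] 105.7
103 [-0.6  0.3 -1. ] 102.8
100 [ 0.3  0.9 -0.5] 100.1
97 [ 3.1 -1.   3.4] 97.9
94 [ 5.2 -3.4  5.7] 95.6
91 [ 1.7 -0.3  4.4] 91.8
88 [0.3 0.  0.8] 87.8
85 [-0.3  0.6 -0.3] 84.5
82 [-0.4  0.6 -0.1] 81.5
79 [ 0.3  0.5 -1.1] 78.6
76 [-0.3  0.4 -0.5] 75.7
73 [-0.8 -0.1 -1.2] 72.7
70 [-0.8  0.3 -1.6] 69.7
67 [-0.9  0.6 -1.8] 66.7
64 [-0.4  0.4 -0.6] 63.7
61 [-0.9  0.5 -1.7] 60.9
58 [-0.3 -0.1 -0. ] 57.9
55 [-0.9 -0.1  0.1] 54.8
12.675
```

View pics/s2.png

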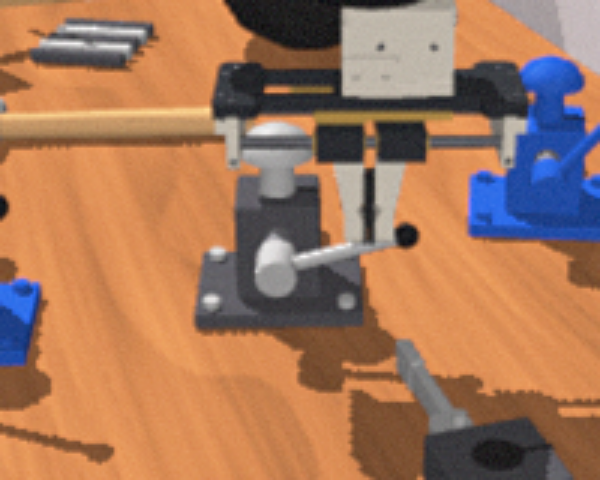

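Run:
```python
from h import *
T=tp(); im,d=robot.grab_frame("wrist"); cv2.imwrite("pics/w3.png",im[:,:,::-1])
P=cloud("wrist",d,T);q=P-np.array([*C,0]);H=np.stack([q@X,q@Y,q[...,2]],-1)*1000
dark=(im.max(-1)<50)&(H[...,2]>30)&(H[...,2]<150)&(H[...,0]>60)&(H[...,0]<110)&(H[...,1]<-55)&(H[...,1]>-95)
print("ball",dark.sum(),np.median(H[dark],0),H[dark].min(0),H[dark].max(0))
print(robot.read_position(),W(62,-75,55))
im,d=robot.grab_frame("scene"); P=cloud("scene",d);q=P-np.array([*C,0]);H=np.stack([q@X,q@Y,q[...,2]],-1)*1000
dark=(im.max(-1)<60)&(H[...,2]>30)&(H[...,2]<150)&(H[...,0]>60)&(H[...,0]<110)&(H[...,1]<-55)&(H[...,1]>-95)
print("ball",dark.sum(),np.median(H[dark],0) if dark.any() else '')
im,d=robot.grab_frame("side"); P=cloud("side",d);q=P-np.array([*C,0]);H=np.stack([q@X,q@Y,q[...,2]],-1)*1000
dark=(im.max(-1)<50)&(H[...,2]>30)&(H[...,2]<150)&(H[...,0]>60)&(H[...,0]<110)&(H[...,1]<-55)&(H[...,1]>-95)
print("ball",dark.sum(),np.median(H[dark],0) if dark.any() else '')
for px in((215,340),(220,323),(225,318),(218,325),(222,310)): print(px,np.round(H[px]),im[px])
```

```text
ball 593 [ 62.93334226 -84.30083244 119.78726235] [ 60.00315848 -85.21238916  85.19249758] [ 64.77600674 -65.20112597 132.78086665]
[0.55955684 0.06747877 0.05481485] [0.55978923 0.06751171 0.055     ]
ball 3 [ 89.87601666 -61.31987977  86.97918342]
ball 57 [ 81.8877765  -78.1511851   89.01472884]
(215, 340) [110. 120.  -3.] [236 156  95]
(220, 323) [ 62. -85.  86.] [58 57 59]
(225, 318) [ 52. -76.  70.] [101 101 106]
(218, 325) [ 66. -90.  93.] [175 165 156]
(222, 310) [ 36. -74.  76.] [214 190 175]
```

View pics/w3.png

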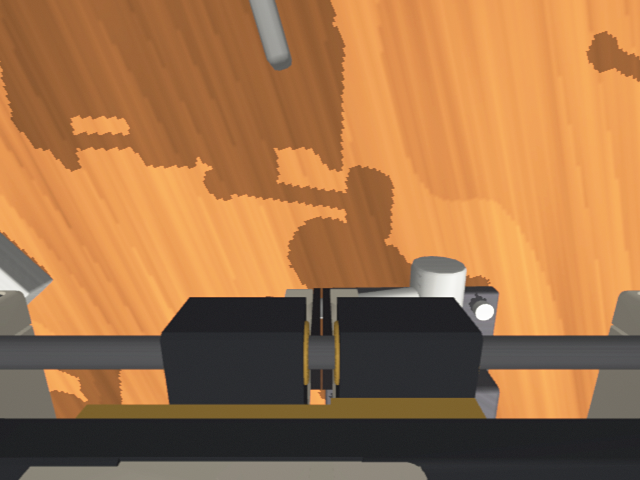

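Run:
```python
from h import *
out=[]
for n,(r,c) in dict(scene=(190,330),side=(160,250)).items():
    im,d=robot.grab_frame(n); ci=robot.camera_info(n); f=240/np.tan(np.radians(ci["vfov"]/2))
    a=cv2.resize(im[r:r+110,c:c+100,::-1],None,fx=4,fy=4,interpolation=cv2.INTER_CUBIC)
    for p,col in(((62,-75,55),(0,0,255)),((62,-85,85),(0,255,0)),((0,-72,60),(255,0,255)),((85,-72,89),(255,255,0)),((0,0,134),(0,255,255))):
        q=ci["view"]@np.r_[W(*p),1]; u=q[0]/q[2]*f+ci["cx"];v=q[1]/q[2]*f+ci["cy"]
        cv2.circle(a,(int((u-c)*4),int((v-r)*4)),4,col,1)
    out.append(a)
cv2.imwrite("pics/m4.png",np.hstack(out))
```

```text
(no output)
```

View pics/m4.png

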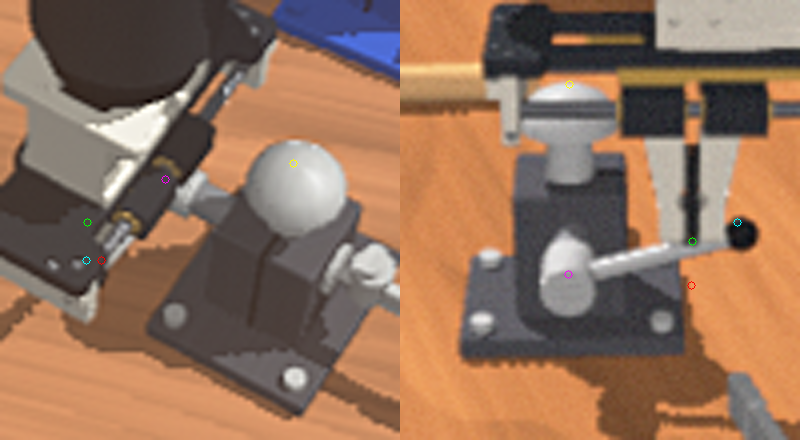

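The picture shows the real fingertips at z≈85 mm, resting on the arm at about (690,240), while the reported TCP says 55. So the tips end about 29 mm behind the reported TCP, and the arm is only partly down, still about 19° up. I'll keep pressing with that offset.

```bash
cat >> h.py <<'E'
def ballpos():
    for n in("side","scene"):
        im,d=robot.grab_frame(n); P=cloud(n,d);q=P-np.array([*C,0]);H=np.stack([q@X,q@Y,q[...,2]],-1)*1000
        k=(im.max(-1)<50)&(H[...,2]>30)&(H[...,2]<150)&(H[...,0]>70)&(H[...,0]<110)&(H[...,1]<-55)&(H[...,1]>-95)
        print(n,"ball",k.sum(),np.median(H[k],0) if k.any() else '')
E
python3 - <<'E'
from h import *
for z in [*range(53,37,-3),*range(37,20,-1)]:
    robot.servo_line(W(62,-75,z),speed=.04)
    f=np.array(robot.read_force()); p=robot.read_position()[2]*1000
    print(z,np.round(f,1),round(p,1))
    if f[2]>16: break
robot.dwell(.3);print(robot.read_force()); ballpos(); print(robot.read_t())
E
```

```text
53 [ 0.5 -0.4  1.3] 53.0
50 [0.5 0.  1.5] 49.8
47 [0.3 0.  0.3] 46.8
44 [ 1.  -0.2  1.8] 43.8
41 [0.2 0.3 2.1] 40.8
38 [-0.1  0.   0.6] 37.7
37 [-0.5 -0.6  1.3] 36.9
36 [ 0.7 -1.3  1.4] 35.9
35 [0.8 0.1 2.8] 35.0
34 [ 0.9 -1.8  2.4] 33.9
33 [ 1.  -0.8  2.2] 33.0
32 [ 1.6 -1.3  2.2] 31.9
31 [ 0.9 -1.3  2.9] 31.0
30 [ 0.  -1.8  7.8] 30.5
29 [-2.3 -2.1 13.2] 30.2
28 [-5.4 -2.  20. ] 29.9
[-5.58553031 -1.49591621 19.56776645]
side ball 31 [ 88.72714021 -76.54537194  56.00402032]
scene ball 0 
17.375
```

Run:
```python
from h import *
P=cloud("scene",np.load("pics/scene0.npy")); q=P-np.array([*C,0]); H=np.stack([q@X,q@Y,q[...,2]],-1)*1000
im=cv2.imread("pics/scene0.png").astype(int); b=(im[...,0]-im[...,2]>60)&(np.abs(H[...,0]+60)<140)&(H[...,1]>-50)&(H[...,1]<260)
print("blue",b.sum(),H[b].min(0) if b.any() else '',H[b].max(0) if b.any() else '')
m=(H[...,2]>53)&(H[...,2]<75)&(abs(H[...,0])<25)&(H[...,1]>75)&(H[...,1]<170); print("lever",m.sum(),H[m].min(0),H[m].max(0),np.median(H[m],0))
f0=np.array(robot.read_force()); robot.servo_line(W(62,-75,170),speed=.2)
s=bestgoto(W(36,150,150),Y); print(s,robot.read_qpos(),robot.read_t())
ballpos()
robot.servo_line(W(36,150,21),speed=.12)
print(robot.read_force(),robot.read_position(),robot.read_t())
im,d=robot.grab_frame("side"); a=cv2.resize(im[140:300,210:370,::-1],(400,400)); im,d=robot.grab_frame("scene"); c=cv2.resize(im[170:330,330:490,::-1],(400,400))
cv2.imwrite("pics/m5.png",np.hstack([c,a]))
```

```text
blue 158 [-199.79183175  -49.40434099   -0.50145932] [-171.24565289    3.2206852    21.15162224]
lever 252 [-7.77572563 75.74603468 53.02995161] [  5.89975222 149.52526065  74.60369359] [  0.91835762 116.0886861   66.11021842]
-1 [ 4.21902061e+01  2.18806848e+01 -3.70067404e+00 -4.10154472e-03
 -6.45092727e+01  2.97016339e+01] 19.4167
side ball 35 [ 88.50879252 -77.07751119  56.99801985]
scene ball 0 
[-0.45725958 -0.25846784  0.44554234] [0.6051394  0.28989057 0.02189267] 20.7417
```

View pics/m5.png

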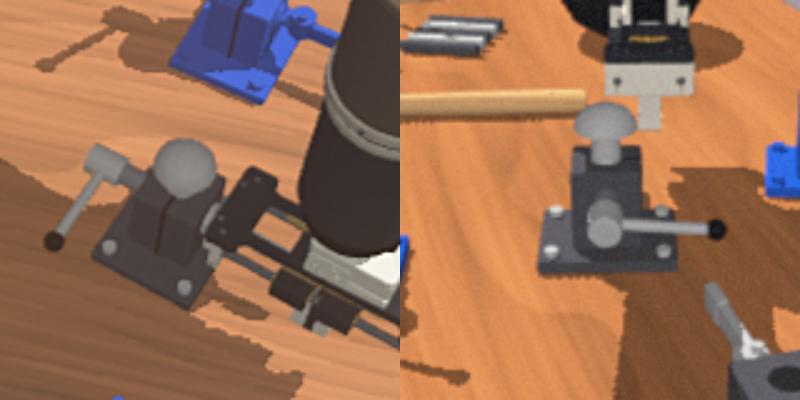

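Run:
```python
from h import *
f0=np.array(robot.read_force())
def c(deg,r=85,hx=9.5,hy=16,t=4.5):
    a=np.radians(deg); return W(-r*np.sin(a)+t*np.cos(a)+hx, 49+r*np.cos(a)+t*np.sin(a)+hy,21)
for deg in [*range(0,84,7),*np.arange(84,95,1.)]:
    robot.servo_line(c(deg),speed=.07)
    f=np.array(robot.read_force())-f0; print(deg,np.round([f@X,f@Y,f[2]],1))
    if np.linalg.norm(f)>(40 if deg<84 else 22): break
print(robot.read_t())
im,d=robot.grab_frame("side"); a=cv2.resize(im[140:300,210:370,::-1],(400,400)); im,d=robot.grab_frame("scene"); e=cv2.resize(im[170:330,330:490,::-1],(400,400))
cv2.imwrite("pics/m6.png",np.hstack([e,a]))
```

```text
0 [ 0.1 -0.3 -0.4]
7 [0.1 0.2 0.1]
14 [-0.1  0.2 -0.4]
21 [ 0.1  0.4 -0.3]
28 [ 0.1 -0.5 -0.7]
35 [-0.2  0.3  0.8]
42 [-0.9  1.  -0.5]
49 [ 1.1  0.7 -1.1]
56 [ 0.7  0.2 -0.7]
63 [-0.   0.4 -0.1]
70 [0.7 0.9 0.1]
77 [1.1 1.6 0.2]
84.0 [-0.8 -0.6 -0.1]
85.0 [-0.2  1.9  0.4]
86.0 [-0.7  3.  -0.6]
87.0 [-1.   2.6  0.3]
88.0 [-0.4  2.2 -0.1]
89.0 [-0.2  3.5 -0.3]
90.0 [-0.3  4.6 -1.5]
91.0 [-2.6  7.  -2.1]
92.0 [-2.6  8.2 -2.5]
93.0 [-2.   9.7 -2.7]
94.0 [-3.8 12.  -4.1]
27.4083
```

View pics/m6.png

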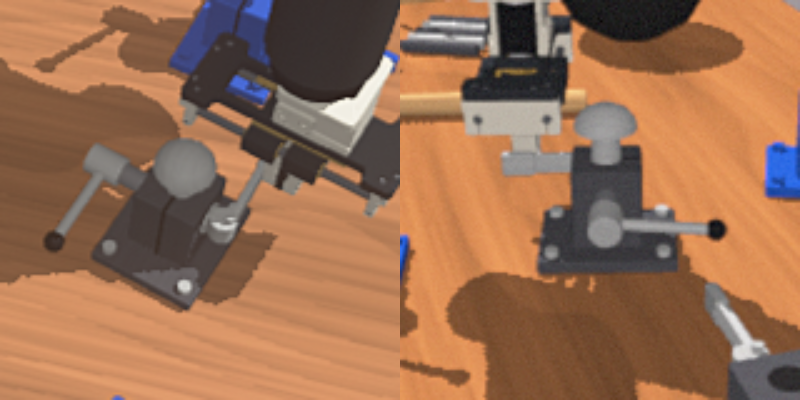

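```bash
cat >> h.py <<'E'
def lever():
    for n in("scene","side"):
        im,d=robot.grab_frame(n); P=cloud(n,d);q=P-np.array([*C,0]);H=np.stack([q@X,q@Y,q[...,2]],-1)*1000
        m=(H[...,2]>50)&(H[...,2]<72)&(H[...,0]<-32)&(H[...,0]>-110)&(H[...,1]>30)&(H[...,1]<110)&(d>0)
        Q=H[m].astype(np.float32)
        if len(Q)>8:
            v=cv2.fitLine(Q[:,:2],cv2.DIST_HUBER,0,.01,.01).ravel(); print(n,len(Q),"dir deg",np.degrees(np.arctan(v[1]/v[0])),"pt",v[2:],"x",Q[:,0].min(),Q[:,0].max())
E
python3 - <<'E'
from h import *
lever()
H=lambda:(lambda q:np.round(np.array([q@X,q@Y,q[2]])*1000,1))(np.array(robot.read_position())-np.array([*C,0]))
p0=H();print(p0)
for i in range(1,16):
    robot.servo_line(W(p0[0],p0[1]-i,21),speed=.05)
    f=np.array(robot.read_force()); print(i,H(),np.round([f@X,f@Y,f[2]],1))
    if np.linalg.norm(f)>28: break
lever(); print(robot.read_t())
E
```

```text
scene 143 dir deg -63.404785 pt [-62.32044   61.695393] x -78.10784 -32.1583
side 254 dir deg 3.8296673 pt [-68.140114  41.730026] x -97.53838 -34.91451
[-75.3  66.7  21.5]
1 [-75.3  67.4  21.2] [-2.3  7.7 -1.6]
2 [-75.2  66.9  21.4] [-3.9  9.  -1.9]
3 [-75.2  66.7  21.5] [-5.2 11.4 -2.2]
4 [-75.2  66.3  21.6] [-5.6 14.3 -3.2]
5 [-75.2  65.7  21.6] [-5.5 14.9 -4. ]
6 [-75.1  65.1  21.7] [-6.  15.2 -4.6]
7 [-75.1  64.5  21.7] [-6.5 16.3 -4.3]
8 [-75.   64.1  21.8] [-7.4 17.6 -4.2]
9 [-75.   63.5  21.9] [-8.9 18.9 -3.8]
10 [-74.9  63.   21.9] [-7.8 19.7 -5.5]
11 [-74.8  62.4  22. ] [-9.1 21.9 -6.4]
12 [-74.8  61.9  22.1] [-9.5 22.9 -6.3]
13 [-74.7  61.4  22.2] [-9.6 23.9 -6.3]
14 [-74.7  60.9  22.2] [-10.6  24.4  -7.2]
15 [-74.6  60.3  22.3] [-10.9  26.9  -8.8]
scene 124 dir deg -56.60082 pt [-61.661465  55.327156] x -75.57548 -32.326965
side 254 dir deg 8.1181965 pt [-67.22713   37.190353] x -97.103615 -35.065678
31.4583
```

Run:
```python
from h import *
robot.servo_line(W(-75,105,24),speed=.1)
print(robot.read_force()); robot.servo_line(W(-75,105,170),speed=.2); robot.dwell(.5)
lever(); ballpos(); print(robot.read_t())
im,d=robot.grab_frame("side"); a=cv2.resize(im[140:300,210:370,::-1],(400,400)); im,d=robot.grab_frame("scene"); e=cv2.resize(im[170:330,330:490,::-1],(400,400))
cv2.imwrite("pics/m7.png",np.hstack([e,a]))
```

```text
[-0.36010856 -0.25748663  0.65764924]
scene 115 dir deg -0.33486855 pt [-63.144787  51.30597 ] x -94.82498 -32.19956
side 237 dir deg 1.9420421 pt [-67.879036  44.1505  ] x -97.796165 -35.232136
side ball 39 [ 88.61694286 -77.11597741  55.51271522]
scene ball 3 [ 89.95157537 -61.41656347  56.63716409]
33.725
```

View pics/m7.png

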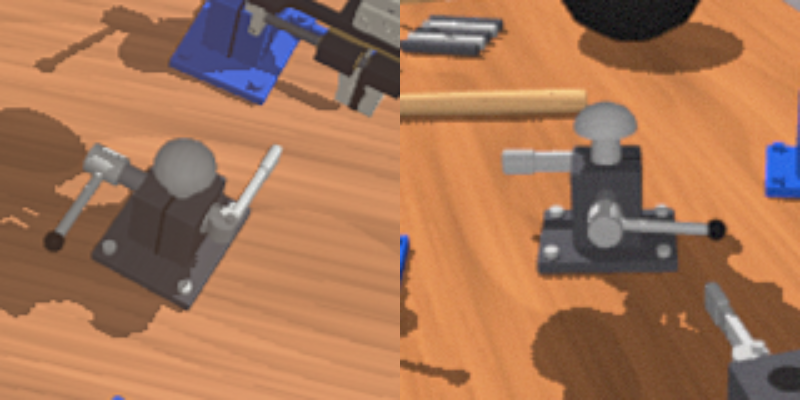

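The lever stays closed along -x (direction within 0 to 2°) with the robot clear of it, and the nut is at its stop. Handing in.

```bash
python3 -c "
from rig import robot
robot.job_done()"
```

```text
the job is handed in; nothing more can be done
```

The holder with the mushroom-headed stake is clamped, and I handed the job in at about 34 s of the 46 s allowed. I never went near the empty holder; I didn't measure it again afterwards.

- **Nut:** I pressed the arm down until the force rose sharply, to about 20 N. In the side view the ball end then sat at x ≈ 89 mm, z ≈ 56 mm, which matches the stop just below level. It was still there after the lever was closed.
- **Lever:** I then swung it shut and pressed it home with about 28 N. Half a second after the robot had moved clear, it was still closed. The two cameras put it within 0.3° and 1.9° of the closed direction, with its end at x ≈ -95 to -98 mm.

**What disagreed:**
- **Fingertips:** the shut fingertips ended about 29 mm short of the reported TCP. I saw this in the side view during the first press and corrected for it.
- **Lever stop:** while I was pressing the lever home, force rose gradually, not sharply as it did at the nut's stop. Camera angles taken then were unusable because the fingers were in view, so "fully closed" rests on the check made after the robot moved clear.

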